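# Ballast the flywheel stand, then find and hold the flywheel's heavy side down

### The job

The cast flywheel of the peg lathe has a dense lump hidden inside it and is to be marked for balancing. First weigh its stand down: lay the loose steel plate squarely on the two plates already piled on the stand's foot. Then take the flywheel by its crank handle, turn it round through at least half a turn to feel which side is heavy, bring the heavy side straight down and finish still gripping the crank handle there, with the wheel at rest; leave the plane, the dish of pegs, the tuning key, the mallet and the oil can where they are.

Things in the scene. Friction and masses are not known exactly. Their poses are not given: they have to be found in the camera images.
- plate_loose_mid (a point): The loose ballast plate: flat dark steel, 50 x 90 x 12 mm, about 0.4 kg, lying flat on the bench to the robot's right. The point is its centre, half-way up; its x axis runs across the 50 mm width, y along the 90 mm length, z up.
- plate_top_mid (a point): The upper of two like plates (loose, 50 x 90 x 12 mm) piled on the foot of the flywheel stand. The point is this plate's centre, half-way up, 26 mm over the bench; x across its width, y along its length (nearly along the wheel's axle), z up. The loose plate goes on top: its centre ends 12 mm higher.
- plate_low_mid (a point): The lower plate of the pile, lying on the stand's foot plate, whose upper face is 8 mm over the bench. The point is its centre, half-way up; axes as the others.
- hub (a point): Centre of the flywheel's outer face, 125 mm over the bench; the point turns with the wheel. Its y axis is the level axle, pointing out of that face, the way the crank handle points. Cast wheel, 170 mm across, 22 mm thick, overhung on a shaft in two bearing posts (fixed to the bench) behind it. Its heavy side lies in its plane: unseen, no reading, only felt.
- crank_grip (a point): Middle of the crank handle: a dark wooden sleeve 84 mm long, 24 mm thick, parallel to the axle. It turns freely on its pin, so fingers can grip it from above and carry it round without turning. The point lies on the sleeve's centre line, 59 mm out from the wheel's outer face, and travels round an upright circle of 55 mm radius, centred 125 mm over the bench. Bosses balance the crank.
- flywheel (a joint): Turn of the flywheel, rad, no stops: 0 with the crank straight above the axle, growing as it goes on from there away from the robot and down. The heavy side may lie at any angle from the crank. Stiff bearings: it stays where left. Turning takes about 4.7 N at the handle, plus up to 4 N while the heavy side climbs, less as much while it sinks (as the sine of its angle from vertical).
- dish: Turquoise enamel dish, 158 mm across and 34 mm high, with turned pegs in it; origin under its centre. To be left alone.
- plane: Galvanized steel hand plane, 235 x 58 mm, 95 mm high, dark wooden handles; origin under its centre, x along it. To be left alone.
- tuning_key: Round brass tuning key lying flat: a 42 mm disc 10 mm thick with a 42 mm shank along its x axis; origin under the disc's centre. To be left alone.
- mallet: Wooden mallet lying on the bench: head 52 mm thick and 95 mm long, handle 190 mm along -x; origin under the head's centre. To be left alone.
- oil_can: Small galvanized oil can, 60 mm across, 74 mm high, with a thin brass spout up to 128 mm; origin under its centre. To be left alone.
Not all that is in view belongs to the job. What is shaped like the part that bears plate_loose_mid but green, red or white is not meant.

How it is judged (in metres and radians):
On the way, in this order (a step that is already met when the one before it is completed fails the run):
1. the loose plate lies let go and squarely on the pile (horizontal distance between plate_loose_mid and plate_top_mid below 0.006 m and angle between the x axis of plate_loose_mid and the x axis of plate_top_mid, either way round below 0.09 rad and angle between plate_loose_mid's own z axis and vertical below 0.06 rad and z of plate_loose_mid in the frame of plate_top_mid between 0.01 and 0.014 m and distance of each of plate_top_mid, plate_low_mid from where it was at the start of the episode below 0.01 m and horizontal distance between plate_top_mid and plate_low_mid below 0.006 m and contact force between the fingers and plate_loose below 0.05 N), for 0.3 s.
2. the wheel is turned by its gripped crank handle through the better part of half a turn or more (distance of crank_grip from where it was at the start of the episode above 0.1 m and contact force between the fingers and crank above 0.3 N), for 0.05 s.
At the end, for the whole second after the job is handed in: Loose plate let go on the pile, flat, centre within 6 mm and sides within 5 degrees of the plate below; the other two not shifted over 10 mm. Flywheel heavy side straight down within 14 degrees, wheel at rest, fingers still gripping the crank handle (all of step 1 and height (world z) of heavy below 0.0688 m and contact force between the fingers and crank above 0.5 N and velocity of joint flywheel between -0.15 and 0.15 rad/s); the arm keeps its last pose, push and grip.
It fails at once if the dish of pegs is shifted by more than 20 mm (distance of dish from where it was at the start of the episode above 0.02 m).
It fails at once if the hand plane is shifted by more than 20 mm (distance of plane from where it was at the start of the episode above 0.02 m).
It fails at once if the tuning key is shifted by more than 20 mm (distance of tuning_key from where it was at the start of the episode above 0.02 m).
It fails at once if the mallet is shifted by more than 20 mm (distance of mallet from where it was at the start of the episode above 0.02 m).
It fails at once if the oil can is shifted by more than 20 mm (distance of oil_can from where it was at the start of the episode above 0.02 m).
It also fails if it takes over 72 s, if anything falls off the work surface, if the arm or the gripper's body presses on something with over 40 N, if the wrist force passes 120 N, or if a joint passes its speed limit or range.

### The arm

A 6-joint arm with a two-finger parallel gripper is mounted at the origin on the work surface. World frame = base frame: x ahead of the robot, y to its left, z up, the work surface at z = 0. Lengths are in mm, angles in rad, forces in N, time in s.
With the tool pointing down it reaches from about 275 to 825 mm from the base axis. Payload 5.2 kg.
Tool frame: the origin (TCP) lies at the very end of the fingers, on their centre line; the grasp point (between the pads) lies 19 mm behind it; z points along the fingers, y is the direction in which the jaws open and shut (so a half turn about z gives the same grasp; the last joint's range is limited). The gripper opens to 93 mm and grips with 3 to 60 N. Pads are 15 mm wide; open, the fingers measure 128 mm over their backs; the gripper's body (75 mm by 188 mm) begins 65 mm behind the grasp point.
Start: joints at [-1.417, 0.259, 1.535, -0, 1.348, -0.203], TCP at [192.123, -515.358, 218.653] pointing down, gripper open.
Joint ranges: [-3.14, 3.14], [-0.91, 2.08], [0.19, 2.58], [-1.22, 4.36], [0.22, 2.71], [-3.12, 3.12]. Speed limits (rad/s): [2.57, 2.57, 3.14, 3.14, 3.14, 3.14].

### API

Orientations are given as [roll, pitch, yaw] about the fixed x, y, z axes, in that order (R = Rz(yaw) Ry(pitch) Rx(roll)).
In Python, from bench import robot gives the robot as it stands. The module is installed in compiled form; this text tells all that it offers. Calls block until the motion is done:
- robot.move_ptp(position, orientation): joint-space move of the TCP to a pose.
- robot.move_linear(position, ori=None, speed=150, f_stop=None): straight line of the TCP; ori=None keeps the orientation; speed is the mean speed in mm/s. With f_stop (N) it stops when the force on the tool has changed by that much, and returns True; else False.
- robot.move_j(angles): joint-space move.
- robot.move_gripper(opening): opening from 0.0 (shut) to 1.0 (fully open); the grip force is fixed at half the most; returns when the fingers have stopped.
- robot.sleep(seconds).
- robot.inverse_kinematics(position, orientation): joint angles nearest the present ones, or None.
- robot.get_image(name): name is "scene" or "top" or "wrist"; returns a dict with "img" (480x640x3 uint8, blue, green, red), "fovy" (degrees; the focal length in pixels is half the picture's height over the tangent of half this angle, whatever the lens; pixels are square), "cx", "cy" (the principal point, pixels), "eye" and "orientation" of the camera in the world. Camera axes: x right, y down, z forward; pixel columns grow to the right and rows downward; lengths in mm; the calibration is good to about 2 mm. A picture is of the moment at which its call begins. There is no depth.
A pose or a line that the arm cannot do raises robot.MotionError and nothing moves.
- robot.hand_in(): hands the job in, once; it reports no verdict.
Readings, each from a call of its own:
- robot.current_t(): time.
- robot.current_qpos(): joint angles.
- robot.current_joint_vel(): joint speeds.
- robot.current_joint_efforts(): joint torques, N m.
- robot.current_tcp_pos(): TCP position.
- robot.current_eef_rot(): TCP orientation.
- robot.current_contact_force(): force on the tool from outside, world axes, zero at the start.
- robot.current_ft_torque(): the same for the moment, N m.
- robot.current_gripper_width(): opening from 0.0 (shut) to 1.0 (fully open).
Only numpy, scipy, OpenCV 4.12 (cv2) and the standard library are available. Lean on these libraries where they do the work, as an engineer would, in place of code of your own. Each camera call takes 0.05 s, during which the arm holds its last target. There are 200 camera calls.

## Working session

There is one attempt and no reset: what is moved stays moved. The work goes in short steps, each a Python script; the robot and the scene stay as the last script left them, time stands still between calls to the robot, and variables do not carry over. Pictures are saved under pics/ and viewed, about 8 in all and at most 12, crops included, and the job is handed in when it is done.

```bash
mkdir -p pics
cat > h.py <<'E'
from bench import robot
import numpy as np, cv2, pickle
from scipy.spatial.transform import Rotation as R
def snap(n,tag):
    d=robot.get_image(n); cv2.imwrite(f'pics/{tag}.png',d['img']); pickle.dump(d,open(f'pics/{tag}.pkl','wb')); return d
def load(tag): return pickle.load(open(f'pics/{tag}.pkl','rb'))
def rot(d):
    o=np.array(d['orientation'],float)
    return o if o.shape==(3,3) else R.from_euler('xyz',o).as_matrix()
def ray(d,u,v):
    f=240/np.tan(np.radians(d['fovy'])/2)
    return rot(d)@np.array([(u-d['cx'])/f,(v-d['cy'])/f,1.])
def px2w(d,u,v,z):
    r=ray(d,u,v); e=np.array(d['eye'],float); return e+r*(z-e[2])/r[2]
def w2px(d,p):
    f=240/np.tan(np.radians(d['fovy'])/2)
    c=rot(d).T@(np.array(p,float)-np.array(d['eye'])); return np.array([d['cx']+f*c[0]/c[2],d['cy']+f*c[1]/c[2]])
E
python3 - <<'E'
from h import *
for n in ['scene','top','wrist']:
    d=snap(n,n+'0'); print(n,d['fovy'],d['cx'],d['cy'],d['eye'],d['orientation'])
print(robot.current_eef_rot(),robot.current_t())
E
```

```text
scene 47.58623579556739 325.7324686802513 238.1129694690045 [1034.49200736  591.47173794 1282.81166572] [-2.54839457  0.00911558  2.3902691 ]
top 46.145958189903546 317.81468652878675 230.17093857179188 [ 377.00346667    6.18949187 1589.6195039 ] [-3.03903664 -0.01072817 -1.58245632]
wrist 59.7775530912602 324.52424273201643 234.75729097684766 [ 262.4530532  -488.31204712  383.12025412] [ 2.86804230e+00  3.60353622e-04 -1.21391522e+00]
[-3.14021742e+00 -2.82443956e-04  3.56801759e-01] 0.15
```

View pics/top0.png

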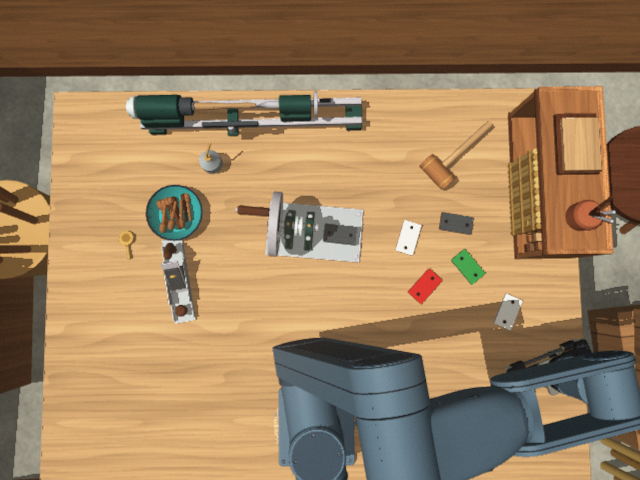

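View pics/scene0.png

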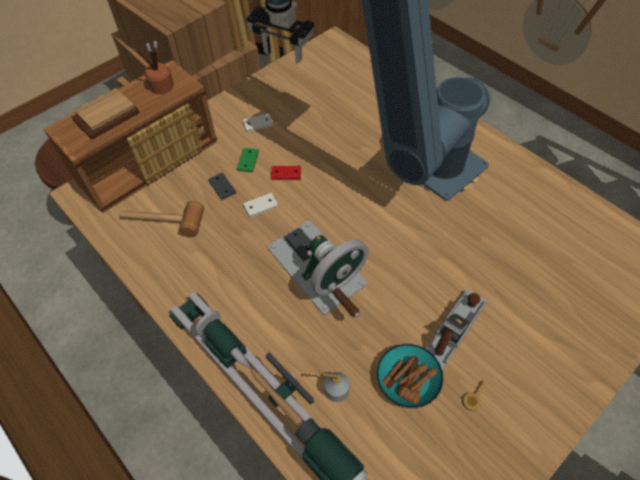

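The dark loose plate is at about (457,223) in top, with the pile at (340,234), the wheel at column 275 and the crank handle at columns 238–268, row 210. I'll take enlarged crops next.

Run:
```python
from h import *
a=load('top0')['img'][180:272,230:480]; b=load('scene0')['img'][215:325,255:395]
a=cv2.resize(a,None,fx=3.2,fy=3.2,interpolation=cv2.INTER_CUBIC)
b=cv2.resize(b,None,fx=2.7,fy=2.7,interpolation=cv2.INTER_CUBIC)
o=np.zeros((600,800,3),np.uint8); o[:a.shape[0]]=a; o[a.shape[0]:a.shape[0]+b.shape[0],:b.shape[1]]=b
print(a.shape,b.shape); cv2.imwrite('pics/c1.png',o)
d=load('top0')
for p in [(457,223,12),(340,234,32),(254,210,125),(275,225,125)]: print(p,px2w(d,*p))
```

```text
(294, 800, 3) (297, 378, 3)
(457, 223, 12) [ 555.38879916 -406.24905596   12.        ]
(340, 234, 32) [525.76682664 -73.91001779  32.        ]
(254, 210, 125) [582.43941136 155.2890313  125.        ]
(275, 225, 125) [542.32054977 100.46960774 125.        ]
```

View pics/c1.png

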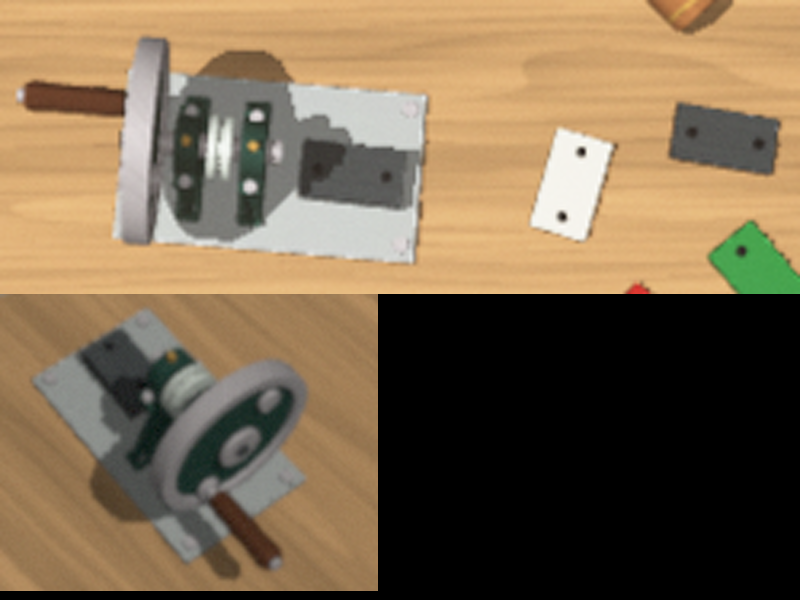

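The crops show the loose plate's long axis about 0.17 rad off y and the pile's about 0.08 rad. The crank handle is below and away from the hub. Next I'll hover over the plate for a close wrist view.

Run:
```python
from h import *
d=load('top0')
g=lambda x,y,z:px2w(d,230+x/3.2,180+y/3.2,z)
c=np.mean([g(680,103,12),g(779,120,12),g(772,174,12),g(669,158,12)],0); print(c)
p=np.mean([g(304,140,32),g(409,150,32),g(404,208,32),g(300,198,32)],0); print(p)
print('posts end',g(283,150,125),'handle ends',g(25,96,90),g(127,102,90),'face',g(122,240,125),g(143,40,125))
s=load('scene0')
for yaw in (-1.74,1.40): print(robot.inverse_kinematics([*c[:2],180],[np.pi,0,yaw]))
print([robot.inverse_kinematics([*p[:2],y2],[np.pi,0,-1.65]) for y2 in (180,35)])
robot.move_ptp([c[0],c[1],180],[np.pi,0,-1.74])
d=snap('wrist','w1'); print(robot.current_t(),w2px(d,c))
```

```text
[ 554.41944792 -404.9717081    12.        ]
[524.74149179 -75.85320498  32.        ]
posts end [536.19986968 -13.01007877 125.        ] handle ends [587.78950717 202.20889273  90.        ] [581.84640299 116.82356012  90.        ] face [464.04449803 118.62938564 125.        ] [628.31755082 100.95644718 125.        ]
[-7.92956562e-01  5.28776195e-01  1.22393453e+00 -4.44089210e-16
  1.38888193e+00  2.51783976e+00]
[-0.79295656  0.5287762   1.22393453  0.          1.38888193 -0.62216024]
[array([-3.54090354e-01,  2.52888681e-01,  1.64083665e+00, -4.44089210e-16,
        1.24786732e+00,  2.86670597e+00]), array([-3.54090354e-01,  4.20172974e-01,  1.80754369e+00, -4.44089210e-16,
        9.13875990e-01,  2.86670597e+00])]
2.5167 [324.35550556 213.14869377]
```

View pics/w1.png

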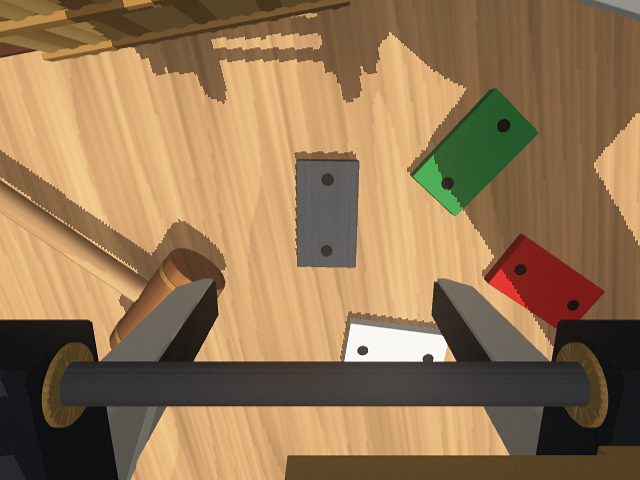

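The dark plate's top-face corners are at (297,160), (358,160), (356,267) and (296,267). The mallet head at (180,270) is clear of the fingers. I'll grasp the plate, then look at the pile.

Run:
```python
from h import *
d=load('w1')
q=np.array([px2w(d,*u,12)[:2] for u in [(297,160),(358,160),(356,267),(296,267)]])
c=q.mean(0); print('c',c,'sides',[np.linalg.norm(q[i]-q[i-1]) for i in range(4)])
v=(q[2]+q[3]-q[0]-q[1]); yl=np.arctan2(v[1],v[0])   # long axis, +y-ish
yaw=yl-np.pi; print('long',yl,'yaw',yaw)
O=[np.pi,0,yaw]
np.save('plate.npy',[*c,yaw])
robot.move_gripper(0.8)
robot.move_linear([*c,60],O,speed=250)
robot.move_linear([*c,3],O,speed=80,f_stop=15)
robot.move_gripper(0.0)
print(robot.current_gripper_width()*93,robot.current_tcp_pos())
robot.move_linear([*c,60],O,speed=150)
robot.move_ptp([505,-130,190],[np.pi,0,-1.65])
snap('wrist','w2');snap('top','t2');print(robot.current_t(),robot.current_gripper_width()*93,robot.current_contact_force())
```

```text
c [ 552.82726104 -402.79556399] sides [np.float64(89.66044118840587), np.float64(48.142097010187854), np.float64(89.61894938232628), np.float64(50.82181832895452)]
long 1.3893008225585577 yaw -1.7522918310312354
49.577978730374426 [ 552.88459588 -402.91254089    3.34065644]
6.8833 49.75226723531516 [-0.52777291 -0.74991753 -5.28307075]
```

View pics/w2.png

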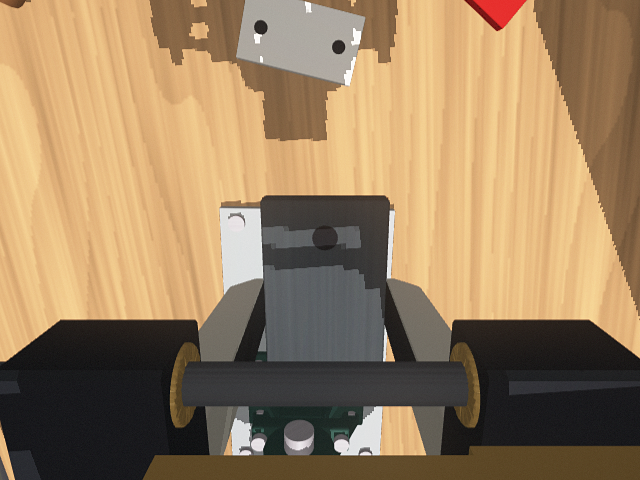

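The held plate hides the pile in this view; its far end is at row 196, columns 262–390. I'll shift toward +y so the pile shows above it.

Run:
```python
from h import *
robot.move_linear([525,-10,235],[np.pi,0,-1.65],speed=200)
d=snap('wrist','w3');print(robot.current_t(),robot.current_tcp_pos(),robot.current_eef_rot(),w2px(d,[524.7,-75.9,32]))
a=cv2.resize(d['img'][60:310,200:470],None,fx=2.4,fy=2.4,interpolation=cv2.INTER_CUBIC); cv2.imwrite('pics/w3c.png',a)
```

```text
7.7333 [524.61183764 -10.98429217 234.22927357] [ 3.14015830e+00 -4.84398315e-04 -1.65081040e+00] [318.43531412 129.64581574]
```

View pics/w3c.png

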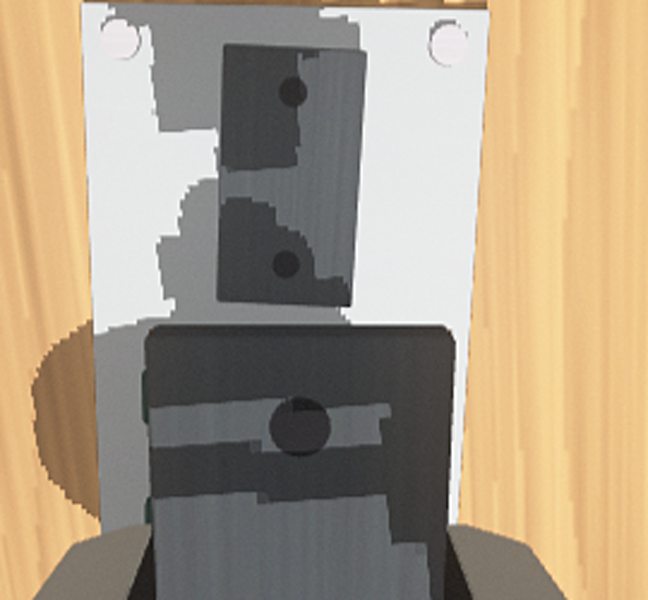

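Pile top-face corners in the crop are (223,44), (367,51), (351,306) and (217,299), with holes at (293,92) and (285,264). The held plate's hole is at (300,427). I'll compute the placement from these.

Run:
```python
from h import *
d=load('w3'); cr=lambda u:(200+u[0]/2.4,60+u[1]/2.4)
q=np.array([px2w(d,*cr(u),32)[:2] for u in [(223,44),(367,51),(351,306),(217,299)]])
h=np.array([px2w(d,*cr(u),32)[:2] for u in [(293,92),(285,264)]])
print('pile c',q.mean(0),'holes',h.mean(0),'sides',[round(float(np.linalg.norm(q[i]-q[i-1])),1) for i in range(4)],'holedist',np.linalg.norm(h[0]-h[1]))
v=q[2]+q[3]-q[0]-q[1]; yl=np.arctan2(v[1],v[0]); w=h[1]-h[0]; print('yaw',yl-np.pi,np.arctan2(w[1],w[0])-np.pi, 'short', np.arctan2(*(q[1]+q[2]-q[0]-q[3])[::-1]))
# held hole in tool frame
T=np.array([524.612,-10.984,234.229]); Rz=R.from_euler('xyz',[np.pi,0,-1.6508]).as_matrix()
H=px2w(d,*cr((300,427)),T[2]+8.66); print('held hole tool',Rz.T@(H-T),'expected x',np.linalg.norm(h[0]-h[1])/2)
for u in [(147,326),(455,326)]: print('end',Rz.T@(px2w(d,*cr(u),T[2]+8.66)-T),Rz.T@(px2w(d,*cr(u),T[2]-3.3)-T))
e=load('w1'); g=[px2w(e,*u,12)[:2] for u in [(328,180),(326,251)]]; print('w1 holes c',np.mean(g,0),np.load('plate.npy'))
```

```text
pile c [523.21905781 -71.58232725] holes [523.40686717 -71.35738566] sides [88.4, 49.7, 88.7, 49.5] holedist 59.81441919033909
yaw -1.6968008102933694 -1.7003759834598493 short 3.0133199865870868
held hole tool [ 2.90834520e+01  2.60622555e-02 -8.66000000e+00] expected x 29.907209595169544
end [ 45.69388206 -24.20202014  -8.66      ] [ 43.52594495 -26.02747627   3.3       ]
end [45.72990978 24.53669941 -8.66      ] [43.56472211 26.43073393  3.3       ]
w1 holes c [ 552.75415096 -401.98020483] [ 552.82726104 -402.79556399   -1.75229183]
```

Run:
```python
from h import *
P=[523.3,-71.6]; O=[np.pi,0,-1.695]
robot.move_linear([*P,200],O,speed=200)
robot.move_linear([*P,42],O,speed=150)
robot.sleep(0.2); f0=robot.current_contact_force()
s=robot.move_linear([*P,33.5],O,speed=20,f_stop=5)
print(s,robot.current_tcp_pos(),f0,robot.current_contact_force(),robot.current_eef_rot())
robot.move_gripper(0.75)
robot.move_linear([*P,110],O,speed=150)
robot.move_linear([P[0],P[1]-5,200],O,speed=250)
d=snap('wrist','w4');snap('top','t4');print(robot.current_t(),w2px(d,[*P,44]))
u,v=w2px(d,[*P,44]).astype(int)
y0=max(0,v-110);x0=max(0,u-135); print(x0,y0)
cv2.imwrite('pics/w4c.png',cv2.resize(d['img'][y0:y0+220,x0:x0+270],None,fx=2.7,fy=2.7,interpolation=cv2.INTER_CUBIC))
```

```text
True [523.48513077 -71.71003814  35.21397808] [-0.58662949  0.50772714 -4.17770676] [-0.54587053 -0.12574743  3.88181706] [-3.14098786e+00 -1.32877875e-04 -1.69502822e+00]
11.8583 [324.80785927 222.20487066]
189 112
```

View pics/w4c.png

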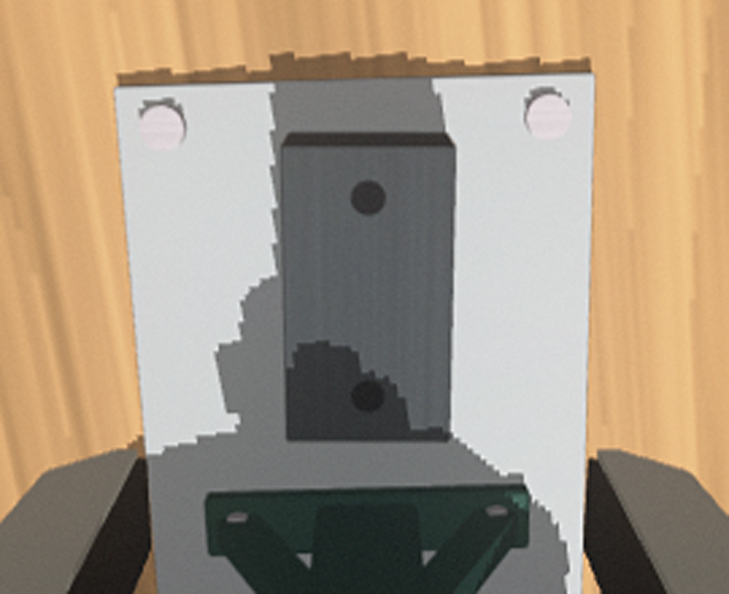

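The stack looks flush: edges are straight and the end face is continuous at rows 133–147. I'll check its centre numerically and triangulate the crank from the top and scene views.

Run:
```python
from h import *
d=load('w4'); cr=lambda u:(189+u[0]/2.7,112+u[1]/2.7)
q=np.array([px2w(d,*cr(u),44)[:2] for u in [(282,147),(455,147),(450,440),(287,440)]]); print('placed',q.mean(0))
for z in (44,32,20): print('far end row at z',z,(w2px(d,[523.3-45*np.sin(.124),-71.6-45*np.cos(.124),z])-[189,112])*2.7)
t=load('top0'); s=load('scene0')
def tri(a,b):
    ra,rb=ray(t,*a),ray(s,*b); ra/=np.linalg.norm(ra); rb/=np.linalg.norm(rb)
    ea,eb=np.array(t['eye']),np.array(s['eye'])
    k=np.linalg.lstsq(np.c_[ra,-rb],eb-ea,rcond=None)[0]; A=ea+k[0]*ra;B=eb+k[1]*rb; return (A+B)/2,np.linalg.norm(A-B)
T=lambda x,y:(230+x/3.2,180+y/3.2); S=lambda x,y:(255+x/2.7,215+(y-294)/2.7)
print('tip',tri(T(19,96),S(275,562)))
print('sleeve tip', tri(T(27,96),S(265,556)))
# hub: scene hub cap centre at z=125
print('hub scene',px2w(s,*S(241,448),125))
# wheel rim top in 'top' view: front edge line
print('rim ends', [px2w(t,*T(*u),125) for u in [(136,40),(118,238),(168,40),(150,242)]])
```

```text
placed [522.81676653 -71.16601731]
far end row at z 44 [366.6706946  142.58972393]
far end row at z 32 [366.63078229 138.13772907]
far end row at z 20 [366.59357477 133.98743761]
tip (array([588.41871684, 208.10245516,  84.79036365]), np.float64(0.4663744281319422))
sleeve tip (array([589.66531701, 199.64164332,  85.74250312]), np.float64(3.880727442280945))
hub scene [544.94690594 118.71140842 125.        ]
rim ends [array([628.37402062, 106.70324774, 125.        ]), array([465.70620878, 121.87129102, 125.        ]), array([628.11583409,  80.428206  , 125.        ]), array([462.16798436,  95.91113593, 125.        ])]
```

The placed plate centre (522.8, -71.2) is within 0.7 mm of the target. Next is the crank: cross above the wheel with the wrist flipped so the camera is on the +y side, then look.

Run:
```python
from h import *
robot.move_linear([523,-76,275],speed=250)
robot.move_ptp([587,165,275],[np.pi,0,1.46])
robot.move_linear([587,165,205],speed=200)
d=snap('wrist','w5');print(robot.current_t(),robot.current_qpos(),d['eye'],w2px(d,[586,160,86]))
```

```text
15.1667 [ 9.10426072e-02  3.73607487e-01  1.40287593e+00 -1.91150904e-05
  1.36297676e+00  2.02217212e-01] [595.54708017 240.05914286 370.58562077] [323.45552092 235.19834756]
```

View pics/w5.png

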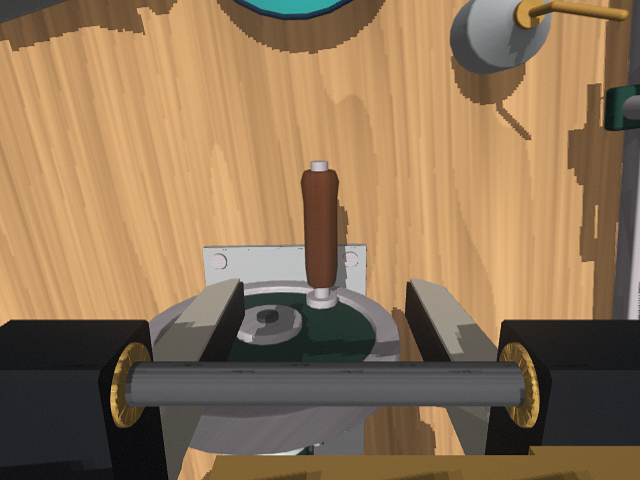

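The sleeve runs from (320,169) to (321,288), with its boss at (322,299) and the hub cap at (268,317).

Run:
```python
from h import *
d=load('w5')
for z in (82,86,90): print(z,px2w(d,320,171,z),px2w(d,321,288,z))
print('hub',px2w(d,268,317,125),'disc',px2w(d,322,300,86))
t=load('top0'); ea=np.array(t['eye']); r1=ray(t,230+25/3.2,180+96/3.2); r2=ray(d,320,169); r1/=np.linalg.norm(r1); r2/=np.linalg.norm(r2)
k=np.linalg.lstsq(np.c_[r1,-r2],np.array(d['eye'])-ea,rcond=None)[0]; print(ea+k[0]*r1,np.array(d['eye'])+k[1]*r2)
```

```text
82 [588.62834387 204.78814082  82.        ] [579.48556509 118.45324254  82.        ]
86 [588.72424243 205.27702176  86.        ] [579.708189   120.13878599  86.        ]
90 [588.82014099 205.76590269  90.        ] [579.93081292 121.82432943  90.        ]
hub [545.51031809 120.29007367 125.        ] disc [579.35984516 110.5364637   86.        ]
[590.01716586 204.28049253  74.1515102 ] [588.5985524  205.21775221  74.07462214]
```

Sleeve mid is about (584, 163, 82–86), the axle direction about (0.105, 0.994), and the crank angle about 2.48 rad. I'll grip it and turn a first 40° in small steps to check the circle from the forces.

```bash
cat >> h.py <<'E'
ax=np.array([.105,.9945,0]); e=np.array([.9945,-.105,0]); Z=np.array([0,0,1.]); YAW=1.4655
O=[np.pi,0,YAW]
def pose(C,th,r=55): return C+r*(np.sin(th)*e+np.cos(th)*Z)-19*Z
def tang(th): return np.cos(th)*e-np.sin(th)*Z
def rad(th): return np.sin(th)*e+np.cos(th)*Z
def run(C,ths,bias,speed=60,settle=0.08,log=[],lim=30):
    for th in ths:
        robot.move_linear(pose(C,th),O,speed=speed); robot.sleep(settle)
        F=np.array(robot.current_contact_force())-bias; p=np.array(robot.current_tcp_pos())-C+19*Z
        ta=np.arctan2(p@e,p[2]); log.append((th,ta,F@tang(th),F@rad(th),F@ax))
        if np.linalg.norm(F)>lim: print('LIMIT',F); break
    return log
E
python3 - <<'E'
from h import *
C=np.array([551.4,171.2,125.]); th=2.48
p=pose(C,th); 
robot.move_linear([p[0],p[1],150],O,speed=200)
robot.move_linear(p,O,speed=120,f_stop=10); robot.sleep(.2)
b=np.array(robot.current_contact_force()); print('bias',b,robot.current_t(),robot.current_tcp_pos())
robot.move_gripper(0.0); robot.sleep(.1)
print(robot.current_gripper_width()*93,np.array(robot.current_contact_force())-b); np.save('bias.npy',b)
for r in run(C,th+np.radians([8,16,24,32,40]),b): print(np.round(r,3))
print(robot.current_t(),robot.current_gripper_width()*93)
E
```

```text
bias [-0.13407802  0.37354617 -0.12349979] 16.6667 [585.64324936 167.72311052  63.56305759]
23.200650648474976 [-2.20806588 -0.05099728  2.88370726]
[ 2.62   2.57  -3.543 -3.976 -1.165]
[ 2.759  2.683 -6.379 -0.259 -0.914]
[ 2.899  2.823 -6.731  4.555 -1.304]
[ 3.039  2.985 -7.222  8.319 -1.003]
[ 3.178 -3.133 -5.734  8.666 -1.055]
19.3583 23.11773796944235
```

The arm is compliant (about 2 N/mm), so the measured TCP positions trace the true circle. I'll carry on and refit the centre from them as I go.

```bash
cat >> h.py <<'E'
from scipy.optimize import least_squares
def cont(C,ths,bias,D,speed=70,settle=0.08,lim=30,refit=True):
    """D: list of rows th_cmd, pos(3), F(3); refit circle centre (r=55) from measured positions"""
    for th in ths:
        robot.move_linear(pose(C,th),O,speed=speed); robot.sleep(settle)
        F=np.array(robot.current_contact_force())-bias; p=np.array(robot.current_tcp_pos())+19*Z
        D.append([th,*p,*F])
        if np.linalg.norm(F)>lim: print('LIMIT',F); break
        if refit and len(D)>5:
            P=np.array(D)[:,1:4]; u=P@e; w=P[:,2]
            s=least_squares(lambda c:np.r_[np.hypot(u-c[0],w-c[1])-55,.05*(c-[C@e,C[2]])],[C@e,C[2]],loss='soft_l1').x
            C=C+(s[0]-C@e)*e+(s[1]-C[2])*Z
    return C
def report(C,D):
    D=np.array(D); p=D[:,1:4]-C; ta=np.unwrap(np.arctan2(p@e,p[:,2])); F=D[:,4:]
    return np.array([(np.degrees(t),np.degrees(d[0]),np.hypot(q@e,q[2])-55,f@tang(t),f@rad(t)) for t,d,q,f in zip(ta,D,p,F)])
E
python3 - <<'E'
from h import *
b=np.load('bias.npy'); D=[]; C=np.array([551.4,171.2,125.])-4*e-3.7*Z
C=cont(C,3.178+np.radians(np.arange(1,13)*10),b,D)
print(C,C@e,robot.current_t(),robot.current_gripper_width()*93); print(np.round(report(C,D),1)); np.save('D.npy',D); np.save('C.npy',C)
E
```

```text
[549.60597107 171.38941482 123.83405508] 528.5872496705889 23.8583 23.695358635440975
[[-170.2  192.1   -0.    -3.6   -7.7]
 [-159.5  202.1   -0.     0.9   -8.8]
 [-149.2  212.1    0.     2.7   -8.1]
 [-139.1  222.1   -0.     3.7   -7.3]
 [-129.1  232.1   -0.     3.6   -6.5]
 [-119.   242.1   -0.     4.7   -6. ]
 [-107.2  252.1    0.     6.5    0.7]
 [ -96.6  262.1    0.     6.9    1.8]
 [ -86.2  272.1    0.     7.5    2.5]
 [ -75.8  282.1    0.     7.8    3.9]
 [ -65.3  292.1   -0.     6.9    5.8]
 [ -54.9  302.1   -0.     5.7    5.2]]
```

Tangential readings turned positive, meaning the short fast steps overshoot and the wheel sticks there. The circle fit is now exact, so I'll sweep slowly for the weighing.

Run:
```python
from h import *
b=np.load('bias.npy'); D=[]; C=np.load('C.npy')
C2=cont(C,np.radians(308+np.arange(1,17)*12),b,D,speed=30,settle=0.05,refit=False)
print(robot.current_t(),robot.current_gripper_width()*93); print(np.round(report(C,D),1)); np.save('D2.npy',D)
```

```text
33.3833 22.972742335939742
[[-3.820e+01  3.200e+02  1.000e-01  2.700e+00 -1.500e+00]
 [-2.610e+01  3.320e+02  1.000e-01  2.600e+00 -2.200e+00]
 [-1.450e+01  3.440e+02  1.000e-01  1.300e+00 -3.000e+00]
 [-3.000e+00  3.560e+02  1.000e-01  2.600e+00 -3.000e+00]
 [ 8.500e+00  3.680e+02  1.000e-01  3.100e+00 -2.700e+00]
 [ 2.020e+01  3.800e+02  1.000e-01  1.600e+00 -1.600e+00]
 [ 3.200e+01  3.920e+02  1.000e-01  1.200e+00 -1.500e+00]
 [ 4.400e+01  4.040e+02  0.000e+00  7.000e-01 -1.100e+00]
 [ 5.610e+01  4.160e+02  0.000e+00  4.000e-01 -3.000e-01]
 [ 6.820e+01  4.280e+02 -0.000e+00  5.000e-01 -1.000e+00]
 [ 8.010e+01  4.400e+02 -0.000e+00 -2.200e+00 -7.000e-01]
 [ 9.190e+01  4.520e+02 -1.000e-01 -2.700e+00 -1.800e+00]
 [ 1.037e+02  4.640e+02 -0.000e+00 -4.300e+00 -3.700e+00]
 [ 1.155e+02  4.760e+02 -0.000e+00 -3.300e+00 -5.200e+00]
 [ 1.266e+02  4.880e+02  0.000e+00 -4.900e+00 -5.900e+00]
 [ 1.373e+02  5.000e+02  1.000e-01 -5.500e+00 -8.100e+00]]
```

Trend only, because stick-slip blurs it. A better test is micro-steps forward then back at one place: the mean of the two sliding forces is the gravity part.

```bash
cat >> h.py <<'E'
def hyst(C,th0,b,n1=7,n2=11,st=1.6,speed=16):
    D=[]; k=list(range(1,n1+1))+list(range(n1-1,n1-1-n2,-1))
    cont(C,[th0+np.radians(st)*j for j in k],b,D,speed=speed,settle=0.03,refit=False); r=report(C,D)
    return r
E
python3 - <<'E'
from h import *
b=np.load('bias.npy'); C=np.load('C.npy'); t=robot.current_t()
r=hyst(C,np.radians(500),b); print(np.round(r,2)); print(robot.current_t()-t,robot.current_t())
E
```

```text
[[ 1.3809e+02  5.0160e+02  8.0000e-02 -8.1400e+00 -8.3400e+00]
 [ 1.3914e+02  5.0320e+02  9.0000e-02 -7.6800e+00 -9.1300e+00]
 [ 1.4046e+02  5.0480e+02  9.0000e-02 -7.6300e+00 -8.0600e+00]
 [ 1.4184e+02  5.0640e+02  9.0000e-02 -8.7000e+00 -7.4200e+00]
 [ 1.4316e+02  5.0800e+02  1.1000e-01 -7.8600e+00 -7.6000e+00]
 [ 1.4455e+02  5.0960e+02  8.0000e-02 -8.5000e+00 -7.0700e+00]
 [ 1.4602e+02  5.1120e+02  1.0000e-01 -8.7500e+00 -6.5100e+00]
 [ 1.4604e+02  5.0960e+02  5.0000e-02 -5.3400e+00 -6.9700e+00]
 [ 1.4600e+02  5.0800e+02  1.0000e-02 -4.1100e+00 -5.4300e+00]
 [ 1.4580e+02  5.0640e+02 -1.0000e-02 -2.3000e+00 -6.1200e+00]
 [ 1.4505e+02  5.0480e+02 -6.0000e-02 -7.9000e-01 -5.7900e+00]
 [ 1.4339e+02  5.0320e+02 -4.0000e-02 -1.1400e+00 -5.0400e+00]
 [ 1.4145e+02  5.0160e+02 -3.0000e-02 -7.1000e-01 -5.3600e+00]
 [ 1.3976e+02  5.0000e+02 -4.0000e-02  3.3000e-01 -5.9000e+00]
 [ 1.3817e+02  4.9840e+02 -2.0000e-02 -6.1000e-01 -6.5300e+00]
 [ 1.3662e+02  4.9680e+02 -3.0000e-02 -4.7000e-01 -6.9000e+00]
 [ 1.3504e+02  4.9520e+02 -3.0000e-02 -8.2000e-01 -6.4100e+00]
 [ 1.3343e+02  4.9360e+02 -2.0000e-02 -8.0000e-01 -7.0600e+00]]
5.100000000000001 38.4833
```

Clean result: at about 142°, forward is −8.1 N and back is −0.6 N, so gravity is −4.3 N, close to the peak. Heavy-down should be near 52°. I'll sweep slowly both ways across that.

Run:
```python
from h import *
b=np.load('bias.npy'); C=np.load('C.npy'); x=[]
cont(C,np.radians([480,465,452]),b,x,speed=80,settle=0.0,refit=False)
D=[]; k=[448,444,440]+list(range(437,375,-5))
cont(C,np.radians(k),b,D,speed=18,settle=0.02,refit=False)
D2=[]; cont(C,np.radians([379.5,381.5,383.5,385.5]+list(range(390,446,5))),b,D2,speed=18,settle=0.02,refit=False)
A=report(C,D);B=report(C,D2); print(np.round(A[:,[0,1,3,4]],1)); print(np.round(B[:,[0,1,3,4]],1)); print(robot.current_t())
np.save('AB.npy',np.r_[A,B])
```

```text
[[ 8.72e+01  4.48e+02 -3.60e+00 -5.40e+00]
 [ 8.36e+01  4.44e+02 -1.00e+00 -5.00e+00]
 [ 7.97e+01  4.40e+02 -1.10e+00 -4.10e+00]
 [ 7.68e+01  4.37e+02  4.00e-01 -3.60e+00]
 [ 7.16e+01  4.32e+02 -7.00e-01 -4.40e+00]
 [ 6.66e+01  4.27e+02 -1.10e+00 -3.70e+00]
 [ 6.16e+01  4.22e+02 -0.00e+00 -4.80e+00]
 [ 5.67e+01  4.17e+02 -7.00e-01 -3.90e+00]
 [ 5.17e+01  4.12e+02  8.00e-01 -3.30e+00]
 [ 4.67e+01  4.07e+02  1.40e+00 -4.30e+00]
 [ 4.17e+01  4.02e+02  1.40e+00 -3.90e+00]
 [ 3.67e+01  3.97e+02  2.80e+00 -4.60e+00]
 [ 3.17e+01  3.92e+02  3.60e+00 -4.10e+00]
 [ 2.67e+01  3.87e+02  4.10e+00 -4.40e+00]
 [ 2.18e+01  3.82e+02  3.60e+00 -4.90e+00]
 [ 1.70e+01  3.77e+02  4.70e+00 -5.10e+00]]
[[ 1.880e+01  3.795e+02 -1.500e+00 -1.500e+00]
 [ 2.150e+01  3.815e+02 -1.100e+00 -1.400e+00]
 [ 2.380e+01  3.835e+02 -3.000e-01 -2.700e+00]
 [ 2.580e+01  3.855e+02 -1.400e+00 -1.900e+00]
 [ 3.050e+01  3.900e+02  9.000e-01 -2.400e+00]
 [ 3.540e+01  3.950e+02 -3.000e-01 -1.500e+00]
 [ 4.040e+01  4.000e+02 -2.000e-01 -1.500e+00]
 [ 4.540e+01  4.050e+02  2.000e-01 -1.700e+00]
 [ 5.030e+01  4.100e+02 -3.000e-01 -2.000e+00]
 [ 5.530e+01  4.150e+02 -6.000e-01 -1.900e+00]
 [ 6.030e+01  4.200e+02 -1.300e+00 -1.100e+00]
 [ 6.530e+01  4.250e+02 -1.200e+00 -1.100e+00]
 [ 7.020e+01  4.300e+02 -1.800e+00 -1.500e+00]
 [ 7.510e+01  4.350e+02 -3.500e+00 -2.200e+00]
 [ 8.000e+01  4.400e+02 -3.200e+00 -2.700e+00]
 [ 8.500e+01  4.450e+02 -4.100e+00 -3.100e+00]]
52.4167
```

The two-way mean crosses zero at about 50–53°, agreeing with 142° − 90° = 52°. One micro-step check there, since that method was clean.

Run:
```python
from h import *
b=np.load('bias.npy'); C=np.load('C.npy'); x=[]
cont(C,np.radians([430,418]),b,x,speed=80,settle=0.0,refit=False)
k=[418-1.6*j for j in range(1,8)]; k+= [k[-1]+1.6*j for j in range(1,11)]
D=[]; cont(C,np.radians(k),b,D,speed=16,settle=0.03,refit=False)
A=report(C,D); print(np.round(A[:,[0,1,3,4]],1)); print(robot.current_t())
```

```text
[[ 5.670e+01  4.164e+02  1.000e-01 -9.000e-01]
 [ 5.520e+01  4.148e+02  4.500e+00 -2.400e+00]
 [ 5.320e+01  4.132e+02  3.800e+00 -1.400e+00]
 [ 5.140e+01  4.116e+02  3.200e+00 -1.200e+00]
 [ 4.980e+01  4.100e+02  3.200e+00 -2.100e+00]
 [ 4.820e+01  4.084e+02  2.700e+00 -2.100e+00]
 [ 4.670e+01  4.068e+02  3.600e+00 -2.800e+00]
 [ 4.780e+01  4.084e+02 -3.600e+00 -1.200e+00]
 [ 4.970e+01  4.100e+02 -4.000e+00 -1.300e+00]
 [ 5.160e+01  4.116e+02 -2.600e+00 -1.300e+00]
 [ 5.330e+01  4.132e+02 -2.800e+00 -9.000e-01]
 [ 5.490e+01  4.148e+02 -2.000e+00 -1.300e+00]
 [ 5.650e+01  4.164e+02 -2.900e+00 -1.300e+00]
 [ 5.800e+01  4.180e+02 -3.000e+00 -1.000e+00]
 [ 5.960e+01  4.196e+02 -2.900e+00 -2.400e+00]
 [ 6.120e+01  4.212e+02 -2.900e+00 -7.000e-01]
 [ 6.280e+01  4.228e+02 -3.000e+00 -2.100e+00]]
57.8583
```

Near 52° the two sliding forces are almost equal (+3.4 / −3.0 N), so the balance is at about 53°, and it is stable because gravity resists beyond it. I'll move there and check before handing in.

Run:
```python
from h import *
b=np.load('bias.npy'); C=np.load('C.npy'); D=[]
cont(C,np.radians([419,416,413.2]),b,D,speed=15,settle=0.3,refit=False); print(np.round(report(C,D),1),robot.current_gripper_width()*93,robot.current_joint_vel(),robot.current_t())
d=snap('top','t9'); s=snap('scene','s9')
a=np.hstack([cv2.resize(d['img'][180:272,230:370],(560,368),interpolation=cv2.INTER_CUBIC),np.zeros((368,10,3),np.uint8)])
cv2.imwrite('pics/f.png',a)
```

```text
[[ 5.920e+01  4.190e+02 -0.000e+00  4.500e+00 -1.800e+00]
 [ 5.570e+01  4.160e+02  0.000e+00 -2.000e-01 -9.000e-01]
 [ 5.320e+01  4.132e+02 -0.000e+00  1.700e+00 -5.000e-01]] 23.20460928132679 [ 1.16771729e-03 -1.46818549e-03  3.20228536e-03  2.98849444e-04
  8.98755347e-04 -5.69126206e-05] 59.825
```

View pics/f.png

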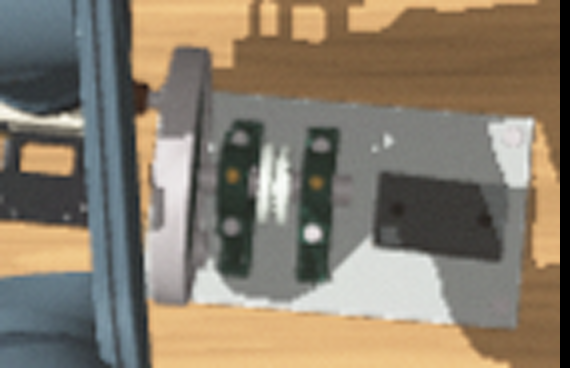

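The pile sits undisturbed and aligned at crop (440,217). The handle is gripped, with the jaws at 23 mm, and the wheel is at rest. Handing in.

```bash
python3 -c "
from h import *
print(robot.current_t()); robot.hand_in()"
```

```text
59.925
the job is handed in; nothing more can be done
```

I handed the job in at 59.9 s of the 72 s allowed. The plate is on the pile, and the wheel is at rest with the crank still gripped and, by feel, its heavy side down.

- **Plate:** The loose plate lies let go on the pile. The wrist camera put its centre about 0.7 mm from the target, and the last top view shows the pile undisturbed.
- **Finding the heavy side:** I turned the wheel through more than a full turn by the crank. I then compared the push needed forward and back at several places:
  - **Near 142° (crank angle):** gravity resisted by about 4.3 N, close to its peak.
  - **Near 53°:** the forward and back pushes nearly balanced (+3.4 N and −3.0 N), and gravity resists turning on beyond it, so this is where the heavy side hangs down.
- **Final pose:** The crank stopped at 53.2°, with the jaws closed to 23 mm on the sleeve and joint speeds close to zero.

**Checks that disagreed:** The early, faster sweeps gave misleading forces because the wheel overshot and stuck, so I used the slow two-way tests instead. The three estimates of the heavy-down angle ranged from about 50° to 54°. The top camera also put the pile's position about 4 mm off from the wrist camera, and I used the wrist camera.

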